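# Open the slip jug

### The arm

A 6-joint arm with a two-finger parallel gripper is mounted at the origin on the work surface. World frame = base frame: x ahead of the robot, y to its left, z up, the work surface at z = 0. Lengths are in m, angles in rad, forces in N, time in s.
With the tool pointing down it reaches from about 0.325 to 1 m from the base axis. Payload 5.1 kg.
Tool frame: the origin (TCP) lies midway between the tips of the shut fingers; the grasp point (between the pads) lies 19 mm behind it; z points along the fingers, y is the line along which they close (so a half turn about z gives the same grasp; the last joint's range is limited). The gripper opens to 85 mm and grips with 20 to 120 N. Pads are 22 mm wide; open, the fingers measure 114 mm over their backs; the gripper's body (76 mm by 85 mm) begins 54 mm behind the grasp point. The pads swing forward as they close: fully open they stand 13 mm farther back than shut.
Start: joints at [-1.188, 0.124, 1.65, -0, 1.367, -0.083], TCP at [0.292, -0.581, 0.231] pointing down, gripper open.
Joint ranges: [-2.61, 2.61], [-1.02, 2.33], [0.03, 2.71], [-1.35, 4.49], [0.32, 2.68], [-2.91, 2.91]. Speed limits (rad/s): [2.57, 2.57, 3.14, 3.14, 3.14, 3.14].

### API

Orientations are given as a unit quaternion [x, y, z, w].
In Python, from bench import r, imaging gives the robot as it stands.
- The arm moves only by the tool carry_out, never from a script. Its argument "increments" is a list that holds one entry, the list of rows, each a list of 5 numbers: the shift along the tool's x, y, z scaled (see below), then the turn about the tool's z scaled (see below), then the closure, from 0 (fully open) to 1 (shut). A call has 1 to 20 rows; each row shifts and turns the commanded pose from where the row before left it, along the tool's axes as they then stand; what a row does not reach is not made up. The controller multiplies each number of a shift by 0.12 m and each number of a turn by 45 degrees. A row lasts 1/8 s, in which the tool goes at most 62.5 mm and 10.7 degrees, less where a joint would pass 70% of its speed; a pose out of reach is approached as far as the arm can. A call with a number of a shift or a turn outside -1 to 1 is refused whole. A call with a gripper value outside its range is refused whole. The fingers move at their own pace and stop on an object; "grip_force" is the grip in N (left out, the last holds). Time passes only in rows, so rows that do not move let the fingers close. It gives the time, the measured TCP pose, the force, the opening and the grip force at its end, in the units of the state.
- r.state(): the state, without advancing time (a new reading comes with each control period).
- imaging.camera(name): name is "side" or "top" or "wrist"; returns the picture (384x512x3 uint8, red, green, blue); there is no depth.
- imaging.camera_params(name): a dict with "mtx" (3x3 intrinsics, pixels), "R" (3x3) and "t" (3): a world point X has camera coordinates R X + t. Camera axes: x right, y down, z forward; pixel columns grow to the right and rows downward; lengths in m; the calibration is good to about 2 mm. A picture is of the moment at which its call begins: read the wrist's pose just before it. camera_params takes no time and is no camera call; for the wrist camera it gives the pose at the moment of the call.
- r.sign_off(): hands the job in; it is judged then, once.
The state is a dict: "time_s": time; "q": joint angles; "joint_vel": joint speeds; "effort": joint torques, N m; "tool_pos": TCP position; "tool_rot": TCP orientation; "ft_force": force on the tool from outside, world axes, zero at the start; "ft_torque": the same for the moment, N m; "finger_gap": finger opening in m; "gripper_force": force on a finger pad.
Only numpy, scipy, OpenCV 4.12 (cv2) and the standard library are available. Lean on these libraries where they do the work, as an engineer would, in place of code of your own. Each camera call takes 0.05 s, during which the arm holds its last target. There are 200 camera calls.

### The job

Open the jug of slip: first take the wooden paddle that lies across its cap and lay it flat in the wide empty bay of the tool tray, then lift the cap's folded locking tab upright and unscrew the cap anticlockwise until it comes free. Take it off and stand it right way up, wholly over the round board. Set the paddle and the cap down, do not drop them, and leave everything else where it stands.

Things in the scene. Friction and masses are not known exactly. Their poses are not given: they have to be found in the camera images.
- jug: White plastic slip jug, heavy, fixed. Body 150 (x) x 140 (y) x 125 mm high, strap handle on its +x side, round neck (outer diameter 94). Origin: centre of the underside; z up. On the shoulder at -x, 56 to 67 mm from the neck's axis, two small cheeks 16 mm apart and up to 162 mm high form the notch that the tab's hook drops into.
- jug_rim (a point): Centre of the neck's rim, 160 mm above the table; axes as the jug's. Two cams inside the neck hold the cap's lugs. With the tab down its hook blocks turning. With the tab up the cap turns anticlockwise seen from above, almost freely, 80 degrees (1.40 rad) to a stop; from 65 degrees on, and at the stop, it lifts straight off. Raise it over 30 mm to clear the rim.
- cap_mid (a point): Loose black cap, 220 g with its tab. Point: middle of its disc on its axis, 6 mm above the rim when seated; z up, x as the jug's x while locked. Disc: diameter 105, 12 mm thick (6 above, 6 below), a thin skirt reaching 12 mm lower. Below it a plug of radius 33 with two lugs (77 mm across, along y) reaches 32 mm under this point; standing on its plug, the point is 32 mm above the surface.
- tab (a joint): Angle of the cap's tab: 0 folded down, 1.57 upright (stop at 1.6). The hinge crosses the cap's axis, along the cap's y, 22 mm above cap_mid, between two ears (50 mm over their outsides, tops 26 mm above cap_mid). Friction about 0.035 N m, no spring: it stays where it is left.
- tab_grip (a point): Middle of the metal tab, 46 mm from its hinge; turns with it. A plate 32 mm wide (along the cap's y), 8 mm thick, reaching 72 mm from the hinge; folded it points to the cap's -x, its end 20 mm beyond the disc, its underside 12 mm above the disc. Near its end a hook 12 mm wide, 34 mm long points down (to -x when the tab is up). Can be pinched by its long edges from above, folded or upright.
- paddle_mid (a point): Wooden clay paddle, 200 mm long, 14 thick, 70 g. Point: its centre of mass, half-way up. x along it to the blade's end. Blade 44 mm wide from 24 mm behind to 86 mm ahead of the point, handle 24 wide, 90 long behind that (half its length lies 14 mm behind the point). At the start it lies across the folded tab and the ears, its underside 26 mm above cap_mid, level with the tab's upper face.
- tray: Wooden tool tray, 270 (x) x 210 (y) x 28 mm high, walls 5 mm, floor 5 mm thick, fixed. Origin: centre of the underside; z up. A divider along x, 23 mm high, at y = +47 parts it: the narrow bay at +y holds three wooden tools, the wide bay is empty.
- tray_bay (a point): Centre of the floor (upper face) of the tray's wide empty bay, 260 (tray's x) x 145 mm (tray's y) inside. Axes as the tray's.
- board: Round plywood board, diameter 250, 20 mm thick, fixed, empty. Origin: centre of the underside, z up.
- mug_mid (a point): Blue mug, diameter 82, 95 mm high; leave alone. Point half-way up its axis.
- cup_mid (a point): White plastic cup, diameter 72, 85 mm high; leave alone. Point half-way up its axis.
- figure_mid (a point): Clay figure between robot and jug, pear-shaped, diameter 76, 100 mm high; leave alone. Point half-way up.
- dish_mid (a point): Clay dish, diameter 120, 35 mm high; leave alone. Point half-way up its axis.
- stick_mid (a point): Wooden modelling stick lying beyond the jug, 190 mm long (along its x), 9 mm high; leave alone. Its middle.

How it is judged:
On the way, in this order (a step that is already met when the one before it is completed fails the run):
1. the paddle lies flat in the tray's wide bay, the cap still locked on the jug with its tab down (x of paddle_mid in the frame of tray between -0.06 and 0.06 m and y of paddle_mid in the frame of tray between -0.09 and 0.035 m and z of paddle_mid in the frame of tray between 0.005 and 0.022 m and z of cap_mid in the frame of jug below 0.176 m and horizontal distance between cap_mid and jug below 0.012 m and value of joint tab below 0.3 rad and linear speed of paddle below 0.05 m/s), for 0.2 s.
2. the tab is lifted upright on the seated cap (more than 1.2 rad) (z of cap_mid in the frame of jug below 0.176 m and horizontal distance between cap_mid and jug below 0.012 m and value of joint tab above 1.2 rad and angle between the x axis of cap_mid and the x axis of jug, either way round below 0.4 rad), for 0.1 s.
3. the cap is unscrewed on its neck by more than 60 degrees (z of cap_mid in the frame of jug below 0.176 m and horizontal distance between cap_mid and jug below 0.012 m and angle between the x axis of cap_mid and the x axis of jug, either way round above 1.05 rad), for 0.1 s.
At the end, for the whole second after the job is handed in: The paddle lies flat in the tray's wide bay, its centre within 60 mm of the bay's middle along the tray, clear of wall and divider, under 22 mm high; the cap stands at rest on its plug on the round board, upright within 0.12 rad, centre within 73 mm of the board's centre (x of paddle_mid in the frame of tray between -0.06 and 0.06 m and y of paddle_mid in the frame of tray between -0.09 and 0.035 m and z of paddle_mid in the frame of tray between 0.005 and 0.022 m and horizontal distance between cap_mid and board below 0.073 m and angle between cap_mid's own z axis and vertical below 0.12 rad and z of cap_mid in the frame of board between 0.045 and 0.058 m and linear speed of each of cap, paddle below 0.02 m/s); the robot touches nothing.
It fails at once if the paddle is dropped (over 0.6 m/s close above the table) (height (world z) of paddle_mid below 0.05 m and linear speed of paddle above 0.6 m/s).
It fails at once if the cap is dropped (over 0.6 m/s close above the table) (height (world z) of cap_mid below 0.085 m and linear speed of cap above 0.6 m/s).
It fails at once if the mug, cup, figure, dish or modelling stick is moved by more than 30 mm (distance of any of mug_mid, cup_mid, figure_mid, dish_mid, stick_mid from where it was at the start of the episode above 0.03 m).
It also fails if it takes over 64 s, if anything falls off the work surface, if the arm or the gripper's body presses on something with over 40 N, if the wrist force passes 120 N, or if a joint passes its speed limit or range.

## Working session

There is one attempt and no reset: what is moved stays moved. The work goes in short steps, Python scripts to look and compute and a tool call to move; the robot and the scene stay as the last step left them, time stands still between calls to the robot, and variables do not carry over. Pictures are saved under pics/ and viewed, at most 10 in all, crops included, and the job is handed in when it is done.

Besides the shell and the picture viewer there is one more tool, called after "Emit:" by a JSON object that holds its "method" and its "body", one argument or row to a line. carry_out: Moves the arm, as the interface text tells. Its arguments: {"type":"object","properties":{"increments":{"type":"array"},"grip_force":{"type":"number"}},"required":["increments"]}

```bash
mkdir -p pics
python3 - <<'E'
from bench import r, imaging
import cv2
s=r.state();print(s['time_s'],s['tool_pos'],s['tool_rot'],s['finger_gap'])
for n in ['top','side']:
    p=imaging.camera_params(n);print(n,p['mtx'].tolist() if hasattr(p['mtx'],'tolist') else p['mtx'],p['R'],p['t'])
    im=imaging.camera(n)[:,:,::-1]
    cv2.imwrite(f'pics/{n}0.png',cv2.resize(im,(800,600),interpolation=cv2.INTER_CUBIC)); cv2.imwrite(f'pics/{n}0raw.png',im)
E
```

```text
0.0 [ 0.29170909 -0.58021375  0.23006359] [ 9.72998745e-01  2.30808193e-01 -1.37753570e-04 -1.00084220e-03] 0.08505082535334967
top [[496.73119120275095, 0.0, 256.8651950806288], [0.0, 496.73119120275095, 193.35411565408072], [0.0, 0.0, 1.0]] [[-0.01237977 -0.99989933  0.00693338]
 [-0.99495694  0.01162776 -0.09962675]
 [ 0.0995361  -0.00813177 -0.99500072]] [-0.00999702  0.59323384  1.43461015]
side [[460.0155678888346, 0.0, 255.38853789699988], [0.0, 460.0155678888346, 190.3831972045043], [0.0, 0.0, 1.0]] [[-0.7179684  -0.69570289 -0.02277876]
 [-0.35481582  0.39393324 -0.84789288]
 [ 0.59885484 -0.60067803 -0.529678  ]] [0.39886324 0.33432064 0.89435115]
```

View pics/top0.png

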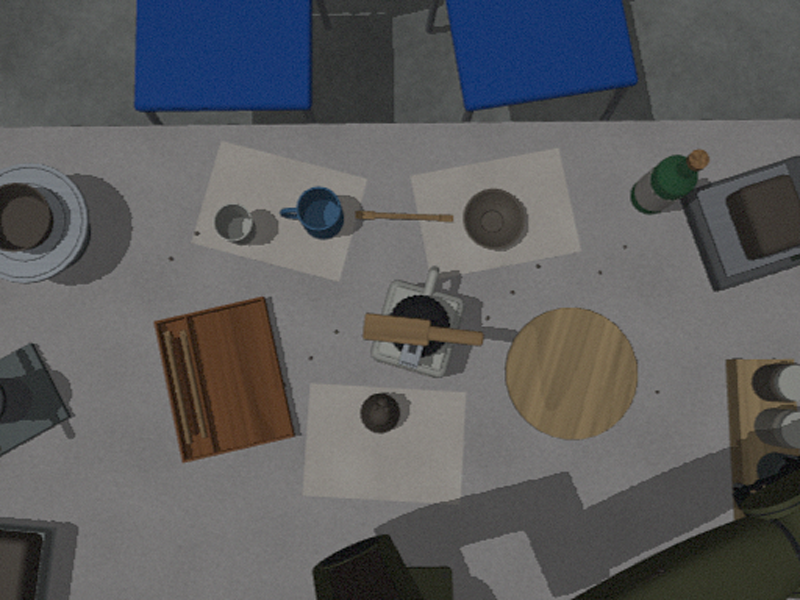

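View pics/side0.png

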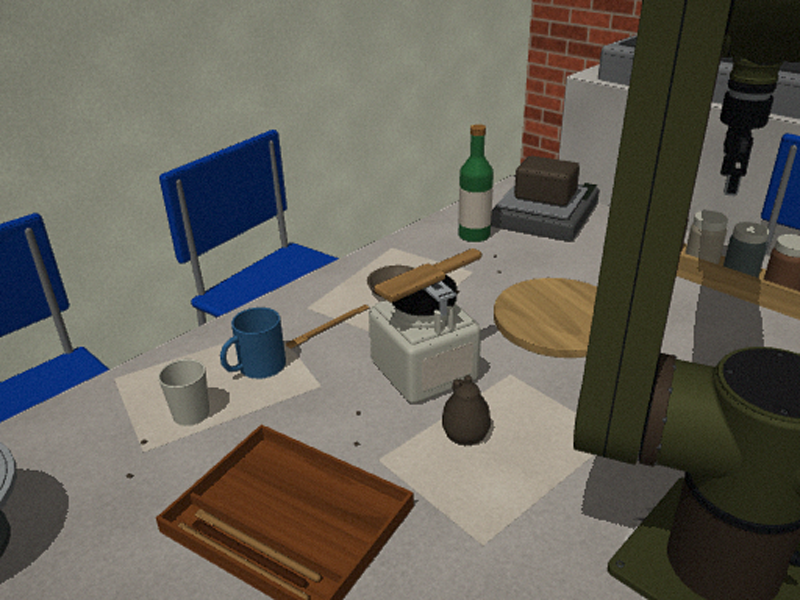

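The top view (800x600 coordinates) shows the paddle from (363,328) to (483,338), with its blade to the left (+y). The tab points down-image at about (411,352). The tray corners are near (156,322), (265,298), (296,436) and (185,461), and the board centre is near (571,373). Next I'll enlarge the jug region.

```bash
cat > h.py <<'E'
import numpy as np
from bench import r, imaging
def back(n,u,v,z,p=None):
    p=p or imaging.camera_params(n); R=np.array(p['R']);t=np.array(p['t'])
    d=R.T@np.linalg.solve(np.array(p['mtx']),[u,v,1.]); c=-R.T@t
    return c+d*(z-c[2])/d[2]
def proj(n,X,p=None):
    p=p or imaging.camera_params(n); x=np.array(p['mtx'])@(np.array(p['R'])@X+np.array(p['t'])); return x[:2]/x[2]
E
python3 - <<'E'
from h import *
import cv2
im=cv2.imread('pics/top0raw.png'); c=im[160:250,225:325]
cv2.imwrite('pics/jug.png',cv2.resize(c,None,fx=6.6,fy=6.6,interpolation=cv2.INTER_CUBIC))
k=1/1.5625
f=lambda u,v,z: back('top',(u+.5)*k-.5,(v+.5)*k-.5,z)
for nm,l,z in [('tray',[(156,322),(265,298),(296,436),(185,461)],.028),('board',[(571,307),(571,439),(505,373),(638,373)],.02),('fig',[(381,412)],.05)]:
    P=np.array([f(u,v,z) for u,v in l]);print(nm,P.round(4).tolist(),P.mean(0).round(4))
E
```

```text
tray [[0.5616, 0.445, 0.028], [0.6046, 0.2406, 0.028], [0.3465, 0.1819, 0.028], [0.3035, 0.3867, 0.028]] [0.454  0.3136 0.028 ]
board [[0.5815, -0.339, 0.02], [0.3338, -0.3306, 0.02], [0.4581, -0.2103, 0.02], [0.455, -0.4613, 0.02]] [ 0.4571 -0.3353  0.02  ]
fig [[0.3895, 0.0234, 0.05]] [0.3895 0.0234 0.05  ]
```

View pics/jug.png

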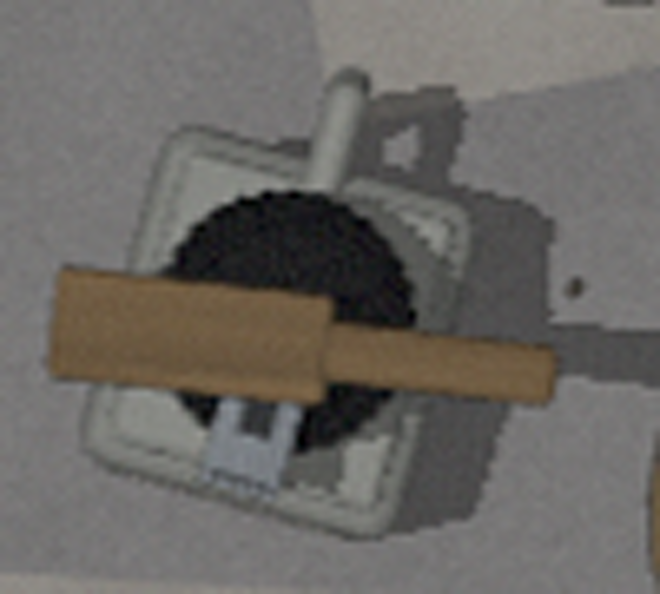

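The crop shows the blade end at (66,267)/(50,375), the blade/handle step at x≈328, and the handle end at (556,347)/(550,404). The cap disc centre is near (293,321). The tab end spans (207,470) to (290,480), and the jug is turned about 15° clockwise in the image.

Run:
```python
from h import *
p=imaging.camera_params('top')
f=lambda x,y,z: back('top',225+(x+.5)/6.6-.5,160+(y+.5)/6.6-.5,z,p)
g=lambda P:np.degrees(np.arctan2(P[1],P[0])).round(1)
print('cam',(-np.array(p['R']).T@np.array(p['t'])).round(3))
a,b,c,d=[f(*q,.206) for q in [(66,267),(52,367),(556,347),(551,395)]]
print('blade end',((a+b)/2).round(4),np.linalg.norm(a-b).round(4),'handle end',((c+d)/2).round(4),np.linalg.norm(c-d).round(4))
D=(a+b-c-d)/2;print('len',np.linalg.norm(D).round(4),'yaw',g(D)); D/=np.linalg.norm(D)
print('mid',((a+b)/2-.086*D).round(4),((c+d)/2+.114*D).round(4))
print('cap',[f(*q,.17).round(4) for q in [(293,321),(172,321),(414,321),(293,190),(293,452)]])
e=[f(*q,.190) for q in [(207,466),(283,487),(220,403),(303,403)]];print('tab end',[x.round(4) for x in e],g(e[0]-e[1]))
B=[f(*q,.12) for q in [(172,128),(86,452),(372,535),(470,205)]];print('body',[x.round(4) for x in B],g(B[0]-B[1]),g(B[3]-B[2]),g(B[1]-B[2]),np.mean(B,0).round(4))
s=lambda u,v,z: back('side',(u+.5)/1.5625-.5,(v+.5)/1.5625-.5,z)
P=[s(376,296,.206),s(480,252,.206),s(391,303,.192)];print('side blade corner etc',[x.round(4) for x in P])
```

```text
cam [ 0.447 -0.005  1.487]
blade end [0.5392 0.0451 0.206 ] 0.0396 handle end [ 0.5157 -0.1481  0.206 ] 0.0189
len 0.1946 yaw 83.1
mid [ 0.5288 -0.0403  0.206 ] [ 0.5294 -0.0349  0.206 ]
cap [array([ 0.539 , -0.0476,  0.17  ]), array([0.5396, 0.001 , 0.17  ]), array([ 0.5384, -0.0964,  0.17  ]), array([ 0.592 , -0.0484,  0.17  ]), array([ 0.4864, -0.0469,  0.17  ])]
tab end [array([ 0.4807, -0.0122,  0.19  ]), array([ 0.4721, -0.0421,  0.19  ]), array([ 0.5055, -0.0177,  0.19  ]), array([ 0.5051, -0.0505,  0.19  ])] 73.9
body [array([6.243e-01, 4.000e-04, 1.200e-01]), array([0.4889, 0.0377, 0.12  ]), array([ 0.4531, -0.0807,  0.12  ]), array([ 0.5903, -0.1242,  0.12  ])] -15.4 -17.6 73.2 [ 0.5392 -0.0417  0.12  ]
side blade corner etc [array([0.5319, 0.0672, 0.206 ]), array([ 0.503 , -0.1415,  0.206 ]), array([0.5176, 0.0507, 0.192 ])]
```

Emit:
{"method": "carry_out", "body": {
  "increments": [
    [[0,0,-0.12,-0.18,0],[0,0,-0.12,-0.18,0],[0,0,-0.12,-0.18,0],[0,0,-0.12,-0.18,0],[0,0,-0.12,-0.18,0],[0,0,-0.12,-0.18,0],[0,0,-0.12,-0.18,0],[0.39,0.11,0,0,0],[0.39,0.11,0,0,0],[0.39,0.11,0,0,0],[0.39,0.11,0,0,0],[0.39,0.11,0,0,0],[0.39,0.11,0,0,0],[0.39,0.11,0,0,0],[0.39,0.11,0,0,0],[0.39,0.11,0,0,0],[0.39,0.11,0,0,0],[0.39,0.11,0,0,0],[0.39,0.11,0,0,0],[0.39,0.11,0,0,0]]
  ],
  "grip_force": 80
}}

```text
time_s: 2.6
tool_pos: [0.5326, 0.0055, 0.3316]
tool_rot: [0.747, 0.665, -0.0, -0.0]
ft_force: [-0.2, -0.6, -0.4]
finger_gap: 0.0853
gripper_force: 0.0
```

```bash
cat >> h.py <<'E'
import cv2
from scipy.spatial.transform import Rotation as Ro
def yaw():
    m=Ro.from_quat(r.state()['tool_rot']).as_matrix(); return np.degrees(np.arctan2(m[1,0],m[0,0]))
def go(X,yw=None):
    s=r.state(); m=Ro.from_quat(s['tool_rot']).as_matrix(); y0=yaw()
    dy=0 if yw is None else (yw-y0+180)%360-180
    m2=Ro.from_euler('z',dy,degrees=True).as_matrix()@m
    print('turn units',round(-dy/45,3),'shift after turn',((m2.T@(np.array(X)-s['tool_pos']))/.12).round(3),'before',((m.T@(np.array(X)-s['tool_pos']))/.12).round(3))
def snap(n,name,box=None,f=1.5625):
    p=imaging.camera_params(n); im=imaging.camera(n)[:,:,::-1]
    if box: im=im[box[1]:box[3],box[0]:box[2]]
    cv2.imwrite('pics/'+name+'.png',cv2.resize(im,None,fx=f,fy=f,interpolation=cv2.INTER_CUBIC)); np.save('pics/'+name+'.npy',p,allow_pickle=True)
E
python3 -c "
from h import *
snap('wrist','w1')
p=imaging.camera_params('wrist');print(yaw(),(-np.array(p['R']).T@np.array(p['t'])).round(3),r.state()['tool_pos'])
D=np.array([np.cos(np.radians(83.1)),np.sin(np.radians(83.1)),0])
for X in [[.534,.004,.206],[.529,-.038,.206],[.54,-.046,.192],[.529+.086*D[0],-.038+.086*D[1],.206]]: print(((proj('wrist',np.array(X),p)+.5)*1.5625).round(0))
"
```

```text
83.63313691442036 [0.543 0.076 0.475] [0.53374046 0.00994918 0.33131126]
[391. 299.]
[390. 363.]
[408. 364.]
[391. 227.]
```

View pics/w1.png

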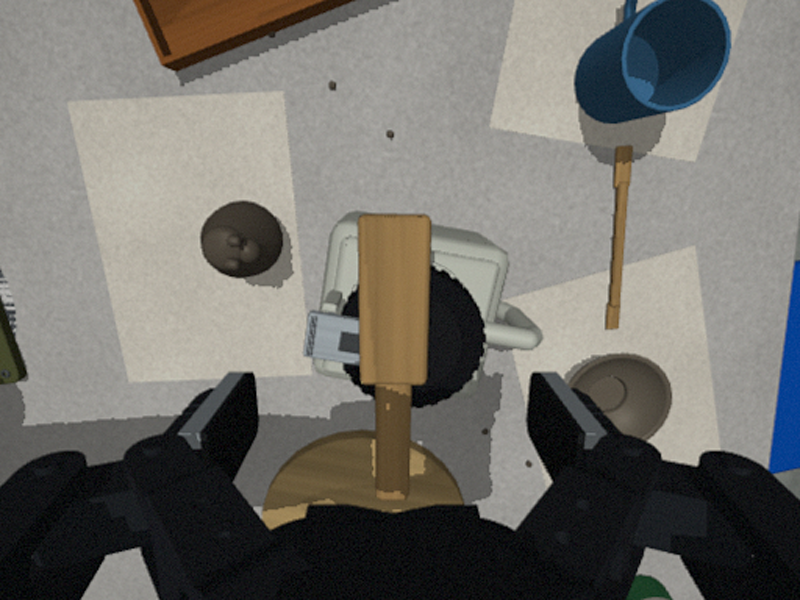

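The wrist view shows the blade end at (359–430, 215), the step at row 384 and the handle end at (392, 497). The cap centre is near (413,335). I'll recompute with the saved parameters and check for residual motion.

```bash
python3 -c "
from h import *
p0=np.load('pics/w1.npy',allow_pickle=True).item()
snap('wrist','w2'); p=imaging.camera_params('wrist')
print(r.state()['tool_pos'],r.state()['joint_vel'])
a=cv2.imread('pics/w1.png',0);b=cv2.imread('pics/w2.png',0)
T=a[200:420,300:500]; m=cv2.matchTemplate(b[:430],T,cv2.TM_CCOEFF_NORMED); l=cv2.minMaxLoc(m);print(l[1],np.array(l[3])-[300,200])
sh=np.array(l[3])-[300,200]
for nm,u,v,z in [('bladeend',394.5,215,.206),('step',394,384,.206),('hend',392,497,.206),('cap',413,335,.170),('tabend',310,333,.190),('bodyL',345,215,.12)]:
  print(nm,back('wrist',(u+.5)/1.5625-.5,(v+.5)/1.5625-.5,z,p0).round(4),back('wrist',(u+sh[0]+.5)/1.5625-.5,(v+sh[1]+.5)/1.5625-.5,z,p).round(4))
print((-np.array(p0['R']).T@np.array(p0['t'])).round(3),(-np.array(p['R']).T@np.array(p['t'])).round(3))
print(p['R'])
"
```

```text
[0.53294916 0.00740059 0.33119433] [-0.05951619 -0.0198969   0.01992683 -0.04302497  0.01533992 -0.04507812]
0.9831249117851257 [-1  7]
bladeend [0.5412 0.0487 0.206 ] [0.5402 0.047  0.206 ]
step [ 0.5286 -0.0588  0.206 ] [ 0.528  -0.0614  0.206 ]
hend [ 0.5173 -0.1448  0.206 ] [ 0.517 -0.148  0.206]
cap [ 0.5445 -0.0399  0.17  ] [ 0.5438 -0.0427  0.17  ]
tabend [ 0.4764 -0.0232  0.19  ] [ 0.4755 -0.026   0.19  ]
bodyL [0.5029 0.0456 0.12  ] [0.5014 0.0425 0.12  ]
[0.542 0.072 0.475] [0.542 0.074 0.475]
[[ 9.93925690e-01 -1.10053236e-01 -8.86246355e-05]
 [-1.06002877e-01 -9.57561459e-01  2.68028808e-01]
 [-2.95823012e-02 -2.66391324e-01 -9.63410894e-01]]
```

Emit:
{"method": "carry_out", "body": {
  "increments": [
    [[0,0.01,0.25,0,0],[0,0,0.25,0,0],[0,0,0.25,0,0],[0,0,0.2,0,0],[0,0,0.15,0,0],[0,0,0.08,0,0],[0,0,0,0,0],[0,0,0,0,0],[0,0,0,0,0]]
  ]
}}

```text
time_s: 3.82
tool_pos: [0.5342, 0.0037, 0.1917]
tool_rot: [0.747, 0.665, 0.001, 0.001]
ft_force: [0.2, -0.8, 0.8]
finger_gap: 0.0855
gripper_force: 0.0
```

Emit:
{"method": "carry_out", "body": {
  "increments": [
    [[0,0,0,0,0.5],[0,0,0,0,1],[0,0,0,0,1],[0,0,0,0,1],[0,0,0,0,1],[0,0,0,0,1]]
  ]
}}

```text
time_s: 4.58
tool_pos: [0.5338, 0.0037, 0.1911]
tool_rot: [0.747, 0.665, 0.0, 0.0]
ft_force: [-2.3, 0.3, 5.2]
finger_gap: 0.0419
gripper_force: 81.1
```

Emit:
{"method": "carry_out", "body": {
  "increments": [
    [[0,0,-0.04,0,1],[0,0,-0.08,0,1],[0,0,-0.15,0,1],[0,0,-0.25,0,1],[0,0,-0.25,0,1],[0,0,-0.08,0,1],[0,0,0,0.1,1],[0,0,0,0.2,1],[0,0,0,0.2,1],[0,0,0,0.2,1],[0,0,0,0.2,1],[0,0,0,0.2,1],[0,0,0,0.2,1],[0,0,0,0.17,1],[0,0,0,0.1,1],[0,0,0,0,1],[0,0,0,0,1]]
  ]
}}

```text
time_s: 6.7
tool_pos: [0.5335, 0.0037, 0.2922]
tool_rot: [0.994, 0.111, -0.0, -0.0]
ft_force: [0.2, -0.1, -1.5]
finger_gap: 0.0419
gripper_force: 80.9
```

```bash
python3 -c "
from h import *
go([.5146,.2994,.29],13.0); print(yaw(),r.state()['q'])
snap('side','s1',(200,100,456,292),3.1)"
```

```text
turn units -0.004 shift after turn [ 0.401 -2.437  0.019] before [ 0.392 -2.438  0.019]
12.799781332143832 [-9.37358085e-02 -1.66908987e-01  1.83475460e+00  1.03399526e-05
  1.47427371e+00  1.25366123e+00]
```

View pics/s1.png

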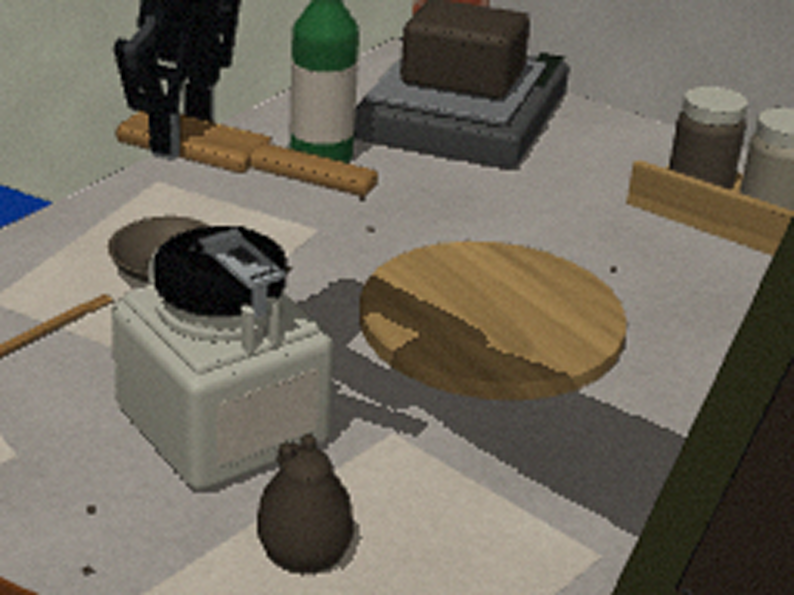

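The side crop shows the paddle held, with its handle end at crop (375,180). The cap is still locked with its tab folded into the notch.

```bash
python3 -c "
from h import *
D=np.array([np.cos(np.radians(12.8)),np.sin(np.radians(12.8)),0]);N=np.array([-D[1],D[0],0])
t=np.array([.5335,.0037,.2922])
for dz in (0,-.01,-.02):
  for a,w in ((-.157,-.012),(-.157,.012),(.043,-.022)):
    X=t+a*D+w*N+[0,0,.016+(dz*(-a/.157))]; print(dz,a,w,((proj('side',X)-[200,100]+.5)*3.1).round(0))
"
```

```text
0 -0.157 -0.012 [385. 166.]
0 -0.157 0.012 [371. 181.]
0 0.043 -0.022 [148. 103.]
-0.01 -0.157 -0.012 [384. 179.]
-0.01 -0.157 0.012 [370. 194.]
-0.01 0.043 -0.022 [148.  99.]
-0.02 -0.157 -0.012 [384. 192.]
-0.02 -0.157 0.012 [369. 206.]
-0.02 0.043 -0.022 [148.  96.]
```

Emit:
{"method": "carry_out", "body": {
  "increments": [
    [[0.06,-0.2,0,0,1],[0.06,-0.35,0,0,1],[0.06,-0.35,0,0,1],[0.06,-0.35,0,0,1],[0.06,-0.35,0,0,1],[0.06,-0.35,0,0,1],[0.04,-0.3,0,0,1],[0,-0.19,0,0,1],[0,0,0,0,1],[0,0,0,0,1],[0,0,0,0,1]]
  ]
}}

```text
time_s: 8.12
tool_pos: [0.5162, 0.299, 0.2926]
tool_rot: [0.994, 0.11, 0.0, 0.0]
ft_force: [0.4, -0.3, -0.3]
finger_gap: 0.0424
gripper_force: 81.1
```

Emit:
{"method": "carry_out", "body": {
  "increments": [
    [[0,0,0.2,0,1],[0,0,0.35,0,1],[0,0,0.35,0,1],[0,0,0.35,0,1],[0,0,0.35,0,1],[0,0,0.3,0,1],[0,0,0.2,0,1],[0,0,0.1,0,1],[0,0,0,0,1],[0,0,0,0,1]]
  ]
}}

```text
time_s: 9.38
tool_pos: [0.517, 0.3002, 0.03]
tool_rot: [0.994, 0.111, 0.001, -0.0]
ft_force: [-0.2, -0.0, -0.1]
finger_gap: 0.0419
gripper_force: 81.1
```

```bash
python3 -c "
from h import *
snap('top','t1',(90,180,210,300),5); print(r.state()['tool_pos'])"
```

```text
[0.51708514 0.30029246 0.03021295]
```

View pics/t1.png

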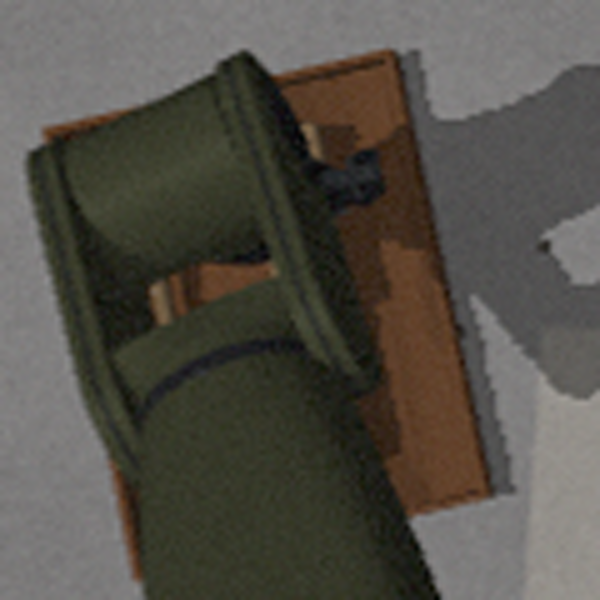

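The arm hides most of the tray. The right finger (380,175) and blade corner (315,140) are inside the bay and clear of the wall at about x=415. I'll lower gently.

Emit:
{"method": "carry_out", "body": {
  "increments": [
    [[0,0,0.06,0,1],[0,0,0.06,0,1],[0,0,0.04,0,1],[0,0,0.02,0,1],[0,0,0.02,0,1],[0,0,0,0,1],[0,0,0,0,1]]
  ]
}}

```text
time_s: 10.3
tool_pos: [0.516, 0.2999, 0.0046]
tool_rot: [0.994, 0.111, 0.0, -0.0]
ft_force: [0.1, -0.1, -0.6]
finger_gap: 0.0419
gripper_force: 81.1
```

Emit:
{"method": "carry_out", "body": {
  "increments": [
    [[0,0,0.015,0,1],[0,0,0.01,0,1],[0,0,0,0,1],[0,0,0,0,1]]
  ]
}}

```text
time_s: 10.8
tool_pos: [0.5161, 0.3, 0.0043]
tool_rot: [0.994, 0.111, -0.0, 0.0]
ft_force: [-7.8, -4.0, 15.3]
finger_gap: 0.042
gripper_force: 83.0
```

Emit:
{"method": "carry_out", "body": {
  "increments": [
    [[0,0,-0.01,0,0.45],[0,0,-0.01,0,0.4],[0,0,0,0,0.3],[0,0,0,0,0.25],[0,0,0,0,0.2],[0,0,-0.05,0,0.2],[0,0,-0.15,0,0.2],[0,0,-0.3,0,0.2],[0,0,-0.4,0,0.2],[0,0,-0.4,0,0.1],[0,0,-0.4,0,0],[0,0,-0.4,0,0],[0,0,-0.3,0,0],[0,0,-0.2,0,0],[0,0,0,0,0],[0,0,0,0,0]]
  ]
}}

```text
time_s: 12.8
tool_pos: [0.5154, 0.2997, 0.3153]
tool_rot: [0.994, 0.111, -0.0, 0.0]
ft_force: [-1.0, -0.3, -0.7]
finger_gap: 0.0854
gripper_force: 0.0
```

```bash
python3 -c "
from h import *
snap('wrist','w3',(0,0,512,384),1.5625); print(r.state()['tool_pos'],yaw())
p=np.load('pics/w3.npy',allow_pickle=True).item()
snap('side','s2',(90,260,280,384),4)
D=np.array([np.cos(np.radians(12.8)),np.sin(np.radians(12.8)),0]);
for a in (.086,-.024,-.114): print(a,((proj('side',np.array([.4743,.290,.019])+a*D)-[90,260]+.5)*4).round(0))
"
```

```text
[0.51518722 0.29957378 0.31439179] 12.739371998851441
0.086 [276. 154.]
-0.024 [433. 229.]
-0.114 [573. 297.]
```

View pics/s2.png

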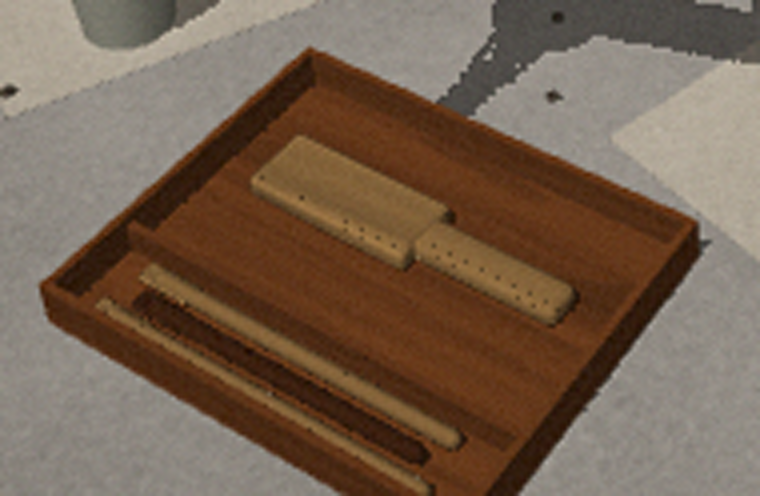

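The side crop shows the paddle lying flat in the wide bay, with its blade end at (280,160) and handle end at (565,300), clear of the walls and divider. Next I move above the tab.

```bash
python3 -c "
from h import *
go([.498,-.032,.29],-16.3)"
```

```text
turn units 0.645 shift after turn [0.639 2.692 0.2  ] before [-0.748  2.663  0.204]
```

Emit:
{"method": "carry_out", "body": {
  "increments": [
    [[0,0,0.05,0.16,0],[0,0,0.05,0.16,0],[0,0,0.05,0.16,0],[0,0,0.05,0.165,0],[0.06,0.2,0,0,0],[0.08,0.36,0,0,0],[0.08,0.36,0,0,0],[0.09,0.36,0,0,0],[0.09,0.36,0,0,0],[0.09,0.36,0,0,0],[0.08,0.36,0,0,0],[0.07,0.34,0,0,0],[0,0,0,0,0],[0,0,0,0,0],[0,0,0,0,0],[0,0,0,0,0]]
  ]
}}

```text
time_s: 14.9
tool_pos: [0.4987, -0.0317, 0.2918]
tool_rot: [0.99, -0.141, -0.0, -0.0]
ft_force: [0.5, -0.9, -0.4]
finger_gap: 0.0853
gripper_force: 0.0
```

```bash
python3 -c "
from h import *
snap('wrist','w4',(150,100,390,280),3.33); print(r.state()['tool_pos'],yaw(),r.state()['joint_vel'].round(3))
"
```

```text
[ 0.49877568 -0.0318603   0.29183951] -16.205733422950285 [-0.005 -0.001 -0.001  0.     0.    -0.001]
```

View pics/w4.png

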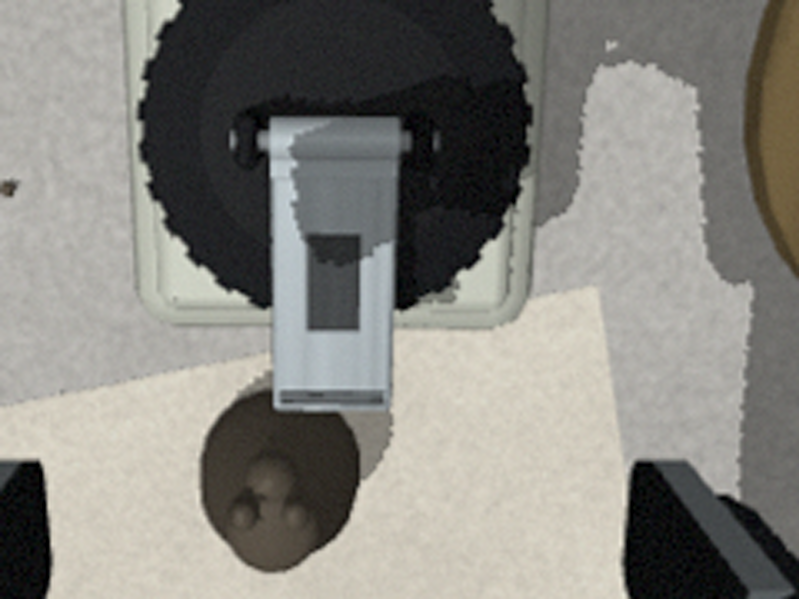

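The tab is square to the tool. The hinge rod runs from (235,140) to (437,140), the tab's upper end is at row 392–408, and its sides are at x=272–397 near the hinge and 275–390 at the end.

```bash
python3 -c "
from h import *
p=np.load('pics/w4.npy',allow_pickle=True).item()
f=lambda x,y,z: back('wrist',150+(x+.5)/3.33-.5,100+(y+.5)/3.33-.5,z,p)
h=f(336,140,.190);e=f(332.5,395,.192);l=f(235,140,.19);q=f(437,140,.19)
print('hinge',h.round(4),'end',e.round(4),'len',np.linalg.norm((h-e)[:2]).round(4),'yaw tab',np.degrees(np.arctan2(*(h-e)[1::-1])).round(2),'yaw rod',np.degrees(np.arctan2(*(l-q)[1::-1])).round(2))
d=(h-e)/np.linalg.norm(h-e); 
print('disc c',f(335,130,.172).round(4)); G=h-.046*d; print('grip',G.round(4)); go([G[0],G[1],.175])
"
```

```text
hinge [ 0.5424 -0.0444  0.19  ] end [ 0.4779 -0.0247  0.192 ] len 0.0675 yaw tab -17.0 yaw rod 73.81
disc c [ 0.5433 -0.0444  0.172 ]
grip [ 0.4985 -0.031   0.1914]
turn units 0.0 shift after turn [-0.004 -0.006  0.974] before [-0.004 -0.006  0.974]
```

Emit:
{"method": "carry_out", "body": {
  "increments": [
    [[0,0,0.2,0,0],[0,0,0.25,0,0.1],[0,0,0.25,0,0.2],[0,0,0.15,0,0.3],[0,0,0.08,0,0.3],[0,0,0.04,0,0.3],[0,0,0,0,0.4],[0,0,0,0,0.6],[0,0,0,0,1],[0,0,0,0,1],[0,0,0,0,1]]
  ],
  "grip_force": 30
}}

```text
time_s: 16.32
tool_pos: [0.4994, -0.0326, 0.1767]
tool_rot: [0.99, -0.142, 0.001, -0.0]
ft_force: [-1.0, 2.5, 5.4]
finger_gap: 0.0314
gripper_force: 31.7
```

Emit:
{"method": "carry_out", "body": {
  "increments": [
    [[0.006,0,-0.065,0,1],[0.017,0,-0.063,0,1],[0.028,0,-0.059,0,1],[0,0,0,0,1]]
  ]
}}

```text
time_s: 16.82
tool_pos: [0.5045, -0.0343, 0.1979]
tool_rot: [0.99, -0.142, -0.001, -0.0]
ft_force: [-0.7, 2.4, -5.3]
finger_gap: 0.0312
gripper_force: 30.7
```

Emit:
{"method": "carry_out", "body": {
  "increments": [
    [[0.038,0,-0.054,0,1],[0.046,0,-0.046,0,1],[0.054,0,-0.038,0,1],[0.059,0,-0.028,0,1],[0.063,0,-0.017,0,1],[0.065,0,-0.006,0,1],[0,0,0,0,1],[0,0,0,0,1]]
  ]
}}

```text
time_s: 17.82
tool_pos: [0.543, -0.0459, 0.2222]
tool_rot: [0.99, -0.142, 0.002, 0.0]
ft_force: [-1.7, 1.1, -1.2]
finger_gap: 0.0303
gripper_force: 29.6
```

```bash
python3 -c "
from h import *
s=r.state();print(s['tool_pos'],yaw(),s['q'].round(3),s['ft_force'],s['ft_torque'])
snap('side','s3',(220,60,348,156),6.2)"
```

```text
[ 0.54300461 -0.04587715  0.22215722] -16.30377607820002 [-1.820e-01 -1.050e-01  1.897e+00 -1.000e-03  1.347e+00  1.673e+00] [-1.66151727  1.14112319 -1.16011083] [ 0.28727427  0.3967051  -0.10015762]
```

View pics/s3.png

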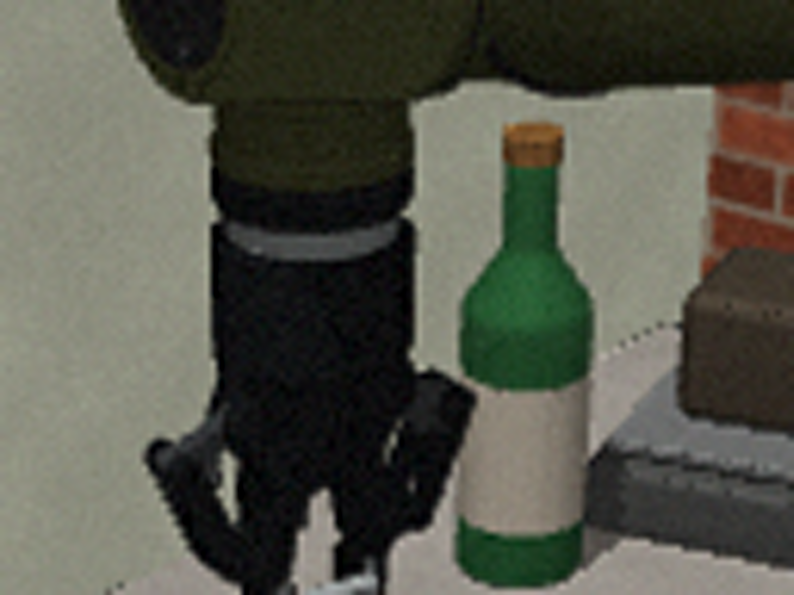

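The crop sits too high: it shows the gripper, with a bright strip of the tab's end at about (300–378, 570–595). I'll check that against the predicted projection.

```bash
python3 -c "
from h import *
H=np.array([.5424,-.0444,.188]);yx=np.radians(-16.5);dx=np.array([np.cos(yx),np.sin(yx),0]);dy=np.array([-dx[1],dx[0],0])
for th in (60,70,80,90):
  t=np.radians(th);u=-np.cos(t)*dx+np.array([0,0,np.sin(t)]);n=np.sin(t)*dx+np.array([0,0,np.cos(t)])
  print(th,[((proj('side',H+.072*u+s*.016*dy+o*n)-[220,60]+.5)*6.2).round(0).tolist() for s in (-1,1) for o in (-.034,.004)])
im=imaging.camera('side')[:,:,::-1][135:200,250:310]
g=cv2.cvtColor(im,cv2.COLOR_BGR2GRAY); np.save('pics/g.npy',g)
for row in g[::2,::2]: print(' '.join('%3d'%v for v in row))
"
```

```text
60 [[437.0, 684.0], [391.0, 605.0], [365.0, 706.0], [319.0, 626.0]]
70 [[424.0, 650.0], [374.0, 582.0], [352.0, 671.0], [303.0, 603.0]]
80 [[409.0, 617.0], [358.0, 564.0], [338.0, 639.0], [287.0, 584.0]]
90 [[393.0, 589.0], [341.0, 550.0], [321.0, 609.0], [270.0, 570.0]]
 16  15  38 155  65   7   8  14  15  14  17  11   9  12  10  13   5   9   6   7  13  25 107 126 132 136 132 135 130 120
 18  14  61 150  33  16   5  12  16  13  16   1  11   6   6   7  21  15  48  11   6 125 105 122 131 132 136 134 131 121
 15  14  43 151   0  10  11  16  18  10  34 148   0  10   4  13  15  12   6   5  14 154 109 123 131 129 134 134 129 126
  9   9   9 149  63  11  11  15   9  18 155 147   8  12   6  17   8   8  14   9  63 151 107 121 132 136 136 134 132 124
  3  12  14  37 105  16  17  18  19  17 152 153   0  15  15   7  15  14  13   8 122 152  74 126 134 133 131 133 132 123
 14  14  14  12  37  16  11  17  10  48 151 149  79   4  12  16   7   4  60  77 158 150  35  66 118 132 133 137 130 124
 70   8  13  13  10  20  11  19   4 157 150 150  78   6   6  18  14 164 156 151 152 153  43  37  49  48  48 
[... 2431 characters left out ...]
  15  13  12   3   9  13  17  15  11  17  21  11   4  15  12  12  86 151 154 150 155 150 152 150 155
 66  13  10   6   3   9  16  14  10  12  11  14  17  12  16   8   2   8   0  11   7 122 149 149 144 147 150 153 145  74
164   0   9  16   9  13  18  19   9   7  16  12   2  12  10  14   7  11  12   8  23 157 149 150 150 144  72  75  74  82
164  69  11  10  15   7  12  10   9  15   3  11  11   0   1   7  14   3  66  46  93 114 157 151  70  74  76  80  79  79
166  84  85  17   4  14  11  16   5  10   4   9  13   6   9  11   4   2 120 180  84  89  73  76  79  79  84  76  80  81
128 165 108  93  98  34  20  15  11   0   9  13   3   7 195 187  55  99 114 134  76  88 104 154  76  74  76  75  74  77
```

The hook's slope and tab-end position put the tab at about 75–84°. I'll nudge it toward the stop, then re-grip centred on the axis.

Emit:
{"method": "carry_out", "body": {
  "increments": [
    [[0.02,0,0,0,1],[0.02,0,0,0,1],[0.01,0,0,0,1],[0,0,0,0,1]]
  ]
}}

```text
time_s: 18.42
tool_pos: [0.5479, -0.0466, 0.2218]
tool_rot: [0.99, -0.142, 0.0, -0.0]
ft_force: [-4.9, 3.1, 4.2]
finger_gap: 0.0302
gripper_force: 29.4
```

Emit:
{"method": "carry_out", "body": {
  "increments": [
    [[0,0,0,0,0.5],[0,0,0,0,0.45],[-0.025,0.005,0,0,0.45],[-0.025,0.005,0,0,0.45],[0,0,0,0,0.45],[0,0,0,0,0.6],[0,0,0,0,1],[0,0,0,0,1],[0,0,0,0,1]]
  ],
  "grip_force": 60
}}

```text
time_s: 19.55
tool_pos: [0.5419, -0.0459, 0.2211]
tool_rot: [0.99, -0.142, 0.0, -0.001]
ft_force: [0.4, 5.3, 3.6]
finger_gap: 0.0308
gripper_force: 59.3
```

```bash
python3 -c "
from h import *
s=r.state();print(s['tool_pos'],yaw(),s['ft_force'].round(1),s['ft_torque'].round(2))
g=cv2.cvtColor(imaging.camera('side'),cv2.COLOR_RGB2GRAY)[135:180,250:300]
for row in g[8:40:2,14:40:2]: print(' '.join('%3d'%v for v in row))
"
```

```text
[ 0.54193407 -0.04585165  0.22113476] -16.272166341522443 [0.4 5.3 3.6] [1.05 0.13 0.02]
 16  10   6 117 149  36  17   9  18  17  14  17  10
 15  16  14 156 151  76   7   6  14  18   7  22  27
 13   8 121 153 148 149   1  13  18  11 106 157 153
 15  11 160 150 153   0  14  12  12  33 153 147 148
 17  13 157 157 153   0   8  51  68  56 148 148 150
 16  33 159 144 103 168 159 149  80  50 150 146 145
 25  80 158 156 153  91  73  74  71  59 147 143 138
 33  68 101  78  81  94  88  76  71  82 147 142 148
 33  79 106  77  88 112 159 150  64  61 142 144 149
 35  84 108  82  82 103 162 158 113 151 143 145 145
 26  79 112  80  82  83 110 160 158 151 147 149 148
 25  80 106  84  83  79  76 100 159 152 132 148 150
 69  73  97  82  84  82  79 134  92 120 152 146 151
176  87  84  83  82  77  76 155 177 183 180 172 153
 95  78  84  87  80  84  82 180 181 178 179 179 180
 13 111  81  87  83  79  90   4 130 174 180 176 181
```

Emit:
{"method": "carry_out", "body": {
  "increments": [
    [[0,0,0,-0.1,1],[0,0,0,-0.15,1],[0,0,0,-0.15,1],[0,0,0,-0.15,1],[0,0,0,0,1]]
  ]
}}

```text
time_s: 20.23
tool_pos: [0.5412, -0.0455, 0.2212]
tool_rot: [0.997, 0.074, -0.001, -0.001]
ft_force: [-2.9, 6.0, 5.6]
finger_gap: 0.0302
gripper_force: 59.8
```

Emit:
{"method": "carry_out", "body": {
  "increments": [
    [[0,0,0,-0.15,1],[0,0,0,-0.15,1],[0,0,0,-0.15,1],[0,0,0,-0.15,1],[0,0,0,-0.15,1],[0,0,0,-0.15,1],[0,0,0,-0.15,1],[0,0,0,-0.08,1],[0,0,0,0,1],[0,0,0,0,1],[0,0,0,0,1]]
  ]
}}

```text
time_s: 21.6
tool_pos: [0.5408, -0.0452, 0.2213]
tool_rot: [0.869, 0.495, -0.0, -0.002]
ft_force: [-4.5, 6.7, 7.1]
finger_gap: 0.0304
gripper_force: 58.6
```

```bash
python3 -c "
from h import *
s=r.state();print(s['tool_pos'],yaw(),s['ft_force'].round(1),s['ft_torque'].round(2))
snap('side','s4',(220,120,348,216),6.2)"
```

```text
[ 0.54076512 -0.04521599  0.22129602] 59.27941847129795 [-4.5  6.7  7.1] [ 1.41  1.02 -0.22]
```

View pics/s4.png

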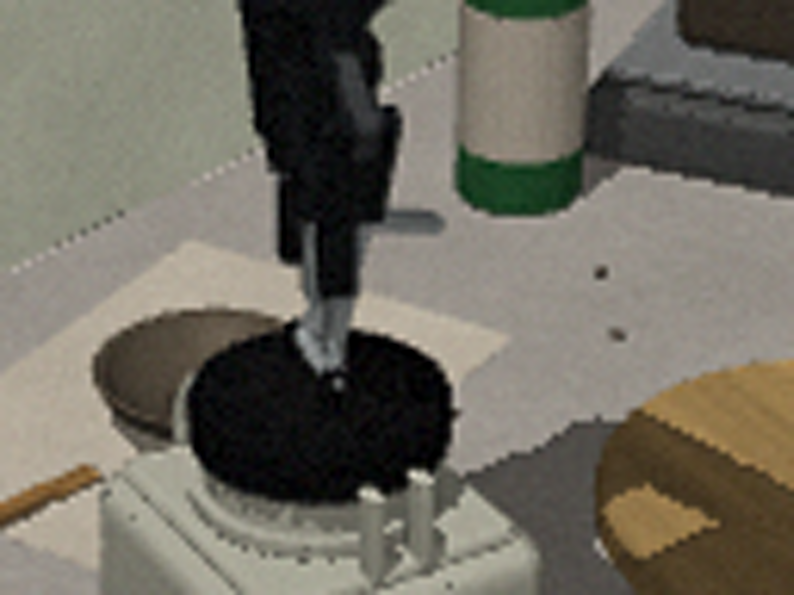

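The cap has turned about 75°. The tab is upright with its hook pointing right at (410,220), and the disc is still seated and level. Now I lift.

Emit:
{"method": "carry_out", "body": {
  "increments": [
    [[0,0,-0.03,0,1],[0,0,-0.05,0,1],[0,0,-0.05,0,1],[0,0,-0.05,0,1],[0,0,0,0,1]]
  ]
}}

```text
time_s: 22.28
tool_pos: [0.5419, -0.0468, 0.2431]
tool_rot: [0.869, 0.495, 0.0, 0.0]
ft_force: [-1.2, 0.9, -0.3]
finger_gap: 0.0303
gripper_force: 60.1
```

Emit:
{"method": "carry_out", "body": {
  "increments": [
    [[0,0,-0.1,0,1],[0,0,-0.15,0,1],[0,0,-0.2,0,1],[0,0,-0.1,0,1],[0,0,0,0,1],[0,0,0,0,1],[0,0,0,0,1]]
  ]
}}

```text
time_s: 23.15
tool_pos: [0.5412, -0.0464, 0.3069]
tool_rot: [0.869, 0.495, -0.001, -0.001]
ft_force: [0.3, -0.5, -1.7]
finger_gap: 0.0304
gripper_force: 59.9
```

```bash
python3 -c "
from h import *
s=r.state();print(s['tool_pos'],yaw(),s['ft_force'].round(1),s['ft_torque'].round(2),s['finger_gap'])
im=imaging.camera('side'); g=cv2.cvtColor(im,cv2.COLOR_RGB2GRAY); cv2.imwrite('pics/s5raw.png',im[:,:,::-1])
X=np.array([.542,-.046,.172])
for z in (.172,.24): print(z,proj('side',np.array([.542,-.046,z])).round(0))
for y in range(140,212,3): print(y,' '.join('%3d'%v for v in g[y,240:310:3]))
"
```

```text
[ 0.54122733 -0.0463848   0.30692302] 59.31017377238166 [ 0.3 -0.5 -1.7] [-0.01 -0.01  0.01] 0.030434624887215215
0.172 [270. 182.]
0.24 [270. 158.]
140 133 133 131 138 138 138 135 136 141  59 102  68 100 141 137 137 137 140 105 123 132 130 125 115
143 135 134 136 144 139 142 133  96  61  55 121  93  80 139 145 146 140 143  65 124 126 133 125 115
146 134 133 138 135 133   9  12  16  13   7 126 114   0  11   0  39 144 149  43  45  62  84  80  38
149 135 133 135 135   6  15  15  12  13  12   2   8  10   5  13   6   0 146  39  48  53  47  44  40
152 133 135 140  24  16  16   9  16  11  15  16  15   8   9   7   6   8   2 113  43  48  48  45  39
155 142 144 141   0   8  10   2  14  14  12  17   9  16  13   6   8   3  13 148 144 146 150 150 145
158 142 145 134   1   6   9  16  12   7   3  12  14  14  10   3  21   8   1 142 137 143 148 144 140
161 139 141 159  86  10   8   3   8   0  15  14  18  13  10   0   4   9   7 140 138 140 143 136 142
164 145 173 167 172  59   9  17   5  13   6   5   1   2  11   5   7  10  64 143 140 142 141 144 142
167 167 167 172 168 167 176  30  12   2  13  12  16
[... 748 characters left out ...]

191 167  88  90 114 118 159  88  61   1   1   0   1   0  20  83 133  96 144 144 139  67  75  75  80
194 146 162 157 160 138 104 153 122  26   4   0   2  16  88 164  83  73 116  73  74  76  76  76  74
197 121 168 160 157 134 110 117 125 127 134 135 132 119 113 100  91 170 141  87  77  75  76  77  75
200 162  92 163 157 157 107 118 121 125 129 121 123 120 152 107  91 124  80 159 158  75  76  75  75
203 141 159 123 163 101 158 130 121 126 125 127 124 125 114 106 156 117 162 157 160 166  76  72  81
206 115 150 162 119 166 101 122 152 158 155 147 143 163 112  92  68 116  89 162 163 143 114  72  77
209 111 115 147 163 116 165 163 159  97 117 131 110 106 112  85 167 118 106 136 127 161 161 129  76
```

```bash
python3 -c "
from h import *
go([.457,-.335,.307])"
```

```text
turn units 0.0 shift after turn [-2.427e+00  6.230e-01  1.000e-03] before [-2.427e+00  6.230e-01  1.000e-03]
```

Moving smoothly to avoid swinging the cap.

Emit:
{"method": "carry_out", "body": {
  "increments": [
    [[-0.04,0.01,0,0,1],[-0.1,0.03,0,0,1],[-0.16,0.04,0,0,1],[-0.22,0.06,0,0,1],[-0.25,0.06,0,0,1],[-0.25,0.06,0,0,1],[-0.25,0.06,0,0,1],[-0.25,0.06,0,0,1],[-0.25,0.07,0,0,1],[-0.22,0.06,0,0,1],[-0.18,0.05,0,0,1],[-0.13,0.03,0,0,1],[-0.08,0.02,0,0,1],[-0.05,0.01,0,0,1],[0,0,0,0,1],[0,0,0,0,1],[0,0,0,0,1],[0,0,0,0,1]]
  ]
}}

```text
time_s: 25.45
tool_pos: [0.457, -0.3349, 0.3083]
tool_rot: [0.869, 0.495, 0.0, 0.0]
ft_force: [0.4, 0.3, -2.1]
finger_gap: 0.0305
gripper_force: 59.8
```

Emit:
{"method": "carry_out", "body": {
  "increments": [
    [[0,0,0.08,0,1],[0,0,0.16,0,1],[0,0,0.2,0,1],[0,0,0.2,0,1],[0,0,0.2,0,1],[0,0,0.2,0,1],[0,0,0.2,0,1],[0,0,0.15,0,1],[0,0,0.1,0,1],[0,0,0.05,0,1],[0,0,0.02,0,1],[0,0,0,0,1],[0,0,0,0,1]]
  ]
}}

```text
time_s: 27.08
tool_pos: [0.4573, -0.3356, 0.1219]
tool_rot: [0.869, 0.495, 0.0, 0.001]
ft_force: [0.3, -0.0, -3.1]
finger_gap: 0.0307
gripper_force: 59.9
```

```bash
python3 -c "
from h import *
s=r.state();print(s['tool_pos'],s['ft_force'].round(1),s['ft_torque'].round(2),s['finger_gap'])
im=imaging.camera('side'); g=cv2.cvtColor(im,cv2.COLOR_RGB2GRAY); cv2.imwrite('pics/s6raw.png',im[:,:,::-1])
X=s['tool_pos']-[0,0,.0553]
print('plug bottom, disc',proj('side',X-[0,0,.032]).round(1),proj('side',X).round(1))
u,v=proj('side',X).astype(int)
for y in range(v-16,v+40,3): print(y,u-42,' '.join('%3d'%q for q in g[y,u-42:u+42:3]))
"
```

```text
[ 0.45725635 -0.33555894  0.1218833 ] [ 0.3 -0.  -3.1] [ 0.03 -0.01 -0.03] 0.030690325041000516
plug bottom, disc [358.6 194. ] [359.7 184.7]
168 317 151 153 154 158 161 150 153 151 154 154 152 160 155 160 155  78  14   4 163 156 156  27  31  19  25  26  30  28
171 317 157 159 154 157 155 156 152 158 156 152 159 158 157 162 144  92  49 130 162 158 165  30  31  30  21  24  24  27
174 317 152  85 153 158 159 158 156 155 161 156 162 158 162   2 121 113  96  86  86  82  81  32  20  28  28  24  24  21
177 317 160 157 156 158 159 157 160 163 162 153   3  10  12  16 149  91  96  23  87  85  70  33  29  25  25  30  25  21
180 317 153 156 153 157 161 155 131 137 136  18  13  21  17  10   9 153 112   9   9  22  43  33  21  27  30  27  27  31
183 317 158 157 159 136 131 132 128 129  92   9  11  19  15  20  22   0  65  15   7  11  33  32  22  24  29  27  26  29
186 317 157 157 138 139 141 132 135 125  24   1   8  19  16  17  16  17  14  20  18  16  35  30  26  25  29  28  27  27
189 317 160 125 137 149 133 141 132 132  69   3   5  14  19   5  13  19  14  17  10  11  31  28  26  27  28  21  27  2
[... 621 characters left out ...]
 135 128 136 140 124 125 134 138 131 132 133 124 126 121 130 138  22  34  26  21  24  19  30  18  37
210 317 165  69 118 135 140 127 133 137 135 125 136 146 144 133 134 116 122 112 130  26  31  26  28  28  25  29  29  32
213 317 159 165  81  90 133 140 131 128 132 132 126 128 140 147 141 141 116 114 125  29  32  18  27  30  24  25  27  25
216 317 157 160 134  84  97 130 135 133 124 130 131 128 128 140 148 141 149 135 137  32  24  28  29  29  27  27  26  24
219 317 166 161 159 166  82  96 100  97 133 126 128 135 124 119 136 139 144 144 144  33  19  22  27  23  27  28  30  34
222 317 166 162 158 162 161 164 108  99 104 103 102 124 138 122 123 129 139 149 106  27  25  24  22  31  27  23  26  30
```

Emit:
{"method": "carry_out", "body": {
  "increments": [
    [[0,0,0.04,0,1],[0,0,0.03,0,1],[0,0,0.02,0,1],[0,0,0.01,0,1],[0,0,0.01,0,1],[0,0,0,0,1],[0,0,0,0,1]]
  ]
}}

```text
time_s: 28.0
tool_pos: [0.4571, -0.3351, 0.1083]
tool_rot: [0.869, 0.495, 0.0, 0.0]
ft_force: [-1.0, 2.6, 2.5]
finger_gap: 0.0305
gripper_force: 59.8
```

Emit:
{"method": "carry_out", "body": {
  "increments": [
    [[0,0,0.01,0,1],[0,0,0.01,0,1],[0,0,0,0,1],[0,0,0,0,1]]
  ]
}}

```text
time_s: 28.5
tool_pos: [0.4578, -0.3345, 0.1073]
tool_rot: [0.869, 0.495, 0.001, -0.0]
ft_force: [-1.9, 6.9, 10.0]
finger_gap: 0.03
gripper_force: 59.2
```

Emit:
{"method": "carry_out", "body": {
  "increments": [
    [[0,0,0,0,0.62],[0,0,0,0,0.58],[0,0,0,0,0.5],[0,0,0,0,0.4],[0,0,0,0,0.3],[0,0,0,0,0.2],[0,0,-0.05,0,0.1],[0,0,-0.15,0,0],[0,0,-0.3,0,0],[0,0,-0.4,0,0],[0,0,-0.4,0,0],[0,0,-0.4,0,0],[0,0,-0.2,0,0],[0,0,0,0,0],[0,0,0,0,0]]
  ],
  "grip_force": 20
}}

```text
time_s: 30.38
tool_pos: [0.4565, -0.3348, 0.3325]
tool_rot: [0.869, 0.495, -0.0, -0.001]
ft_force: [-0.6, 0.4, -0.6]
finger_gap: 0.0853
gripper_force: 0.0
```

```bash
python3 -c "
from h import *
s=r.state();print(s['tool_pos'],s['ft_force'].round(1),s['finger_gap'])
# cap outline by contrast, side view (arm hides the right part) and wrist view
g=cv2.cvtColor(imaging.camera('wrist'),cv2.COLOR_RGB2GRAY); p=imaging.camera_params('wrist')
for nm,dz in (('disc',.006),):
  print('expected disc centre',proj('wrist',np.array([.4575,-.335,.058]),p).round(0), 'edges',[proj('wrist',np.array([.4575+a,-.335+b,.058]),p).round(0).tolist() for a,b in ((.0525,0),(-.0525,0),(0,.0525),(0,-.0525))])
u,v=proj('wrist',np.array([.4575,-.335,.058]),p).astype(int)
for y in range(max(v-75,0),v+75,6): print(y,' '.join('%3d'%q for q in g[y,max(u-80,0):u+80:6]))
h=cv2.cvtColor(imaging.camera('side'),cv2.COLOR_RGB2GRAY)
print('side exp',proj('side',np.array([.4575,-.335,.058])).round(0),proj('side',np.array([.4575,-.335,.146])).round(0))
for y in range(140,212,3): print(y,' '.join('%3d'%q for q in h[y,330:381:3]))
"
```

```text
[ 0.45649816 -0.3348499   0.33253569] [-0.6  0.4 -0.6] 0.08529698163447695
expected disc centre [250. 160.] edges [[282.0, 141.0], [220.0, 178.0], [231.0, 128.0], [268.0, 190.0]]
84 162 162 161 160 162 159 158 145 144 145 143 143 142 140 138 136 137 138 135 129 132 130 156 164 155 164 159
90 165 158 158 167 163 148 144 141 142 141 142 137 134 136 142 141 145 138 131 130 132 133 126 164 163 158 164
96 164 159 164 162 131 137 133 135 137 139 141 141 142 142 145 145 139 124 124 128 131 131 132 135 165 156 159
102 160 156 156 146 136 136 140 140 145 144 144 141 139 135 136 129 126 128 129 133 137 138 141 142 146 159 162
108 161 159 158 139 141 144 142 140 135 137 139 137 136 135 128 131 137 137 142 146 149 154 156 150 143 150 158
114 163 159 138 137 133 134 138 135 136 134 138 142 134 137 142 144 150 153 152 146 142 144 143 139 144 146 160
120 163 156 130 131 134 135 141 146 148 145 145 142 146 157 153 145 143 140 143 141 144 150 151 151 146 141 126
126 158 142 140 143 144 145 150 154 161 148 144  48  23  26  26  27   9 152 151 149 140 142 133 136 139 142 143
132 152 139 146 154 159 156 
[... 2936 characters left out ...]
 134   2  13  12  15  38 145 145   0   1  37 120 125
185 126 130 124 126  25   8  17   6  18  16  51  84   9  14  16  14 125
188 137 129 128 129   5  14  19  17  14  14  14  12  12  17  18  18  38
191 133 133 134 124   4  18   9  15  18  17  11   3  14  13   8   9  25
194 138 136 129 140  11  11   6  13  11  12  16  19  13  15   7  11  50
197 119 129 143 134  66   3  10   6  11  12  18  14  18   0  12   5  61
200 114 114 122 134 126  71  14  10   7  14   5   7   9   4   2  19  75
203 133 124 124 121 132 136  66  72  19  13   8  10  12  36  68  68  48
206 125 129 126 124 129 130 130 132 135  66  65  62  65  72 136 129  23
209 127 123 131 131 123 123 139 137 126 127 117 118 118 116 134 131  32
```

The cap is standing where expected: the disc measures about (251,158) against a predicted (250,160). Its tab is upright, and the gripper is clear.

```bash
python3 -c "
from h import *
print(r.sign_off())"
```

```text
the job is handed in; nothing more can be done
None
```

I've handed the job in, and no verdict came back: the paddle lies flat in the tray's wide bay, the cap was unscrewed about 75° and stands upright near the centre of the board, and the gripper is clear.

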